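Clamp a block with the recessed knob

TASK

Stand the loose aluminium block upright in the slot of the clamp fixture, between the clamp pad and the back fence, and let go of it. Then reach into the round well and turn the recessed knob clockwise until the pad holds the block firmly against the fence, with about 15 N; do not overtighten, do not lean on the walls of the well, and leave the other things where they are.

Things in the scene. Friction and masses are not known exactly. Their poses are not given: they have to be found in the camera images.
- block_center (a point): Centre of the loose plain aluminium block, 54 mm (its x) by 36 mm (its y) by 56 mm high (z up), about 0.22 kg, two blind 12 mm holes in its top. It goes into the slot as it stands, with its 36 mm dimension along the fixture's y, either way round.
- block: The same block; origin at the centre of its underside.
- fixture: The clamp fixture, fixed to the desk: dark steel base plate (112 mm along its x, y from -123 to +93 mm, top at z = 6 mm) with a grey housing (104 by 104 mm, y from -115 to -11 mm, top at z = 64 mm) and a steel back fence with a sprung face plate (it yields 1 mm per 5.5 N). Its +y points from housing to fence. Origin under the plate, 11 mm in front of the housing's face.
- slot (a point): Point on the base plate (6 mm above the desk) where the centre of the block's underside goes; axes as the fixture's. The clamp pad is on its -y side, the fence's sprung face plate (76 mm wide, top 36 mm above the desk) 21 to 28 mm away on its +y side: it is bolted at another distance each time. The block has 2.5 mm or more of play either way along y. Fingers have free room at the block's x faces.
- guard: Walls of the round well in the housing's top: 80 mm across, 36 mm deep, rim 64 mm and floor 28 mm above the desk. Fingers opened wider than about 35 mm will not go in. Not to be pressed with more than 15 N. Origin at the centre of the well's floor.
- knob_grip (a point): Point on the knob's vertical axis (middle of the well), 44 mm above the desk, at the height to grip. The knob is a black bar 44 mm long (this point's x) and 12 mm thick (its y), from 33 to 55 mm above the desk, so its top is 9 mm under the rim. It turns clockwise seen from above (yaw decreases) to tighten and stays where left; let go, it can be gripped again for a further turn.
- pad: The round rubber clamp pad, 24 mm across, that comes out of the housing towards the fixture's +y, 20 mm above the desk; origin at the centre of its face, which starts 6.4 to 8.4 mm in front of the housing.
- tape: Loose small roll of yellow tape lying flat, 60 mm across, 18 mm high; bystander.
- spool: Loose thread spool standing, 40 mm across, 36 mm high; bystander.
- marker: Loose black marker lying, 126 mm; bystander.
- jar: Loose white lidded jar standing, 64 mm across, 66 mm high; bystander.
- knob: The knob; origin on its axis, on the well's floor. Turns at most 3 rad, 8 mm of pad travel per rad. Free turning takes 0.22 N m of friction, which also holds it where it is left and can act either way at rest. The block meets the plate 0.7 to 1.8 rad from the start; then the counter-clockwise reaction rises above its free level by 0.008 N m per N of clamping, 38 N per rad: 0.12 N m is 15 N.
Mind the look-alikes: they are no part of the job. What is shaped like the block but orange is not meant.

How it is judged:
On the way, in this order (a step that is already met when the one before it is completed fails the run):
1. the block stands in the slot, let go of, not yet clamped (horizontal distance between block and slot below 0.012 m and height (world z) of block below 0.009 m and angle between block's own z axis and vertical below 0.06 rad and angle between the y axis of block and the y axis of fixture, either way round below 0.2 rad and contact force between the fingers and block below 0.1 N and contact force between pad and block below 5 N), for 0.2 s.
2. the pad clamps the block with more than 7 N (contact force between pad and block above 7 N), for 0.2 s.
At the end, for the whole second after the job is handed in: The block stands upright (within 0.06 rad) on the base plate in the slot (within 20 mm of the slot point, square to the fence within 0.06 rad), at rest, clamped by the pad with 7 to 24 N (contact force between pad and block between 7 and 24 N and horizontal distance between block and slot below 0.02 m and height (world z) of block below 0.009 m and angle between block's own z axis and vertical below 0.06 rad and angle between the y axis of block and the y axis of fixture, either way round below 0.06 rad and linear speed of block below 0.01 m/s); the robot touches nothing.
It fails at once if the block is clamped with more than 32 N (contact force between pad and block above 32 N).
It fails at once if the robot presses on the walls of the well with more than 15 N (contact force between the arm and guard above 15 N).
It fails at once if the fingers press on the walls of the well with more than 15 N (contact force between the fingers and guard above 15 N).
It fails at once if a bystander is moved by more than 30 mm (distance of any of tape, spool, marker, jar from where it was at the start of the episode above 0.03 m).
It also fails if it takes over 66 s, if anything falls off the work surface, if the arm or the gripper's body presses on something with over 40 N, if the wrist force passes 120 N, or if a joint passes its speed limit or range.

ROBOT

A 6-joint arm with a two-finger parallel gripper is mounted at the origin on a cart in front of the work surface, level with it; the furniture and walls round the work are solid. World frame = base frame: x ahead of the robot, y to its left, z up, the work surface at z = 0. Lengths are in m, angles in rad, forces in N, time in s.
With the tool pointing down it reaches from about 0.35 to 0.775 m from the base axis. Payload 7.3 kg.
Tool frame: the origin (TCP) lies midway between the tips of the shut fingers; the grasp point (between the pads) lies 19 mm behind it (robot.tcp_to_grasp is the distance from the TCP to the grasp point, in m); x points along the fingers, z is the direction in which the jaws open and shut, and the axes are right-handed (so a half turn about x gives the same grasp; the last joint's range is limited). The gripper opens to 92 mm and grips with 3 to 60 N. Pads are 19 mm wide; open, the fingers measure 130 mm over their backs; the gripper's body (75 mm by 190 mm) begins 47 mm behind the grasp point.
Start: joints at [1.158, 0.342, 1.524, -0, 1.275, -0.146], TCP at [0.138, 0.506, 0.206] pointing down, gripper open.
Joint ranges: [-2.53, 2.53], [-0.77, 2.02], [0.04, 2.7], [-1, 4.14], [0.28, 2.66], [-3.11, 3.11]. Speed limits (rad/s): [2.57, 2.57, 3.14, 3.14, 3.14, 3.14].

INTERFACE

Orientations are given as [roll, pitch, yaw] about the fixed x, y, z axes, in that order (R = Rz(yaw) Ry(pitch) Rx(roll)).
In Python, from cell import robot gives the robot as it stands.
- The arm moves only by the tool move_arm, never from a script. Its argument "deltas" is a list of rows, each an object with "dp": the shift along the tool's x, y, z in m, a list of three; "turn": the turn, a rotation vector about the tool's x, y, z in degrees, a list of three. A call has 1 to 10 rows; each row is the pose to reach, as a shift and turn from the pose commanded when the call began, along the tool's axes at that moment; what a row does not reach only later rows make up. A row lasts 1/10 s, in which the tool goes at most 50 mm and 8.59 degrees, less where a joint would pass 70% of its speed; a pose out of reach is approached as far as the arm can. A call with a gripper value outside its range is refused whole. "hand" is the finger opening in m, from 0 to 0.0918, set as the call begins (left out, the last holds). The fingers move at their own pace and stop on an object; "squeeze" is the grip in N (left out, the last holds). Time passes only in rows, so rows that repeat a pose let the fingers close. It gives the time, the measured TCP pose, the force and the opening at its end, in the units of the state.
- robot.observe(): the state, without advancing time (a new reading comes with each control period).
- robot.read_camera(name): name is "scene" or "top"; returns (picture, depth): 480x640x3 uint8, red, green, blue; 480x640 float32, m along the optical axis (not along the pixel's ray), 0 where there is no reading.
- robot.camera_info(name): a dict with "fx", "fy", "cx", "cy" (pixels), "k1" (the pictures are not rectified: a ray, as slopes to the right and down, at radius r is drawn at 1 + k1 r^2 times it, then the intrinsics apply), "R" (3x3) and "t" (3): a world point X has camera coordinates R X + t. Camera axes: x right, y down, z forward; pixel columns grow to the right and rows downward; lengths in m; the calibration is good to about 2 mm. A picture is of the moment at which its call begins. camera_info takes no time and is no camera call.
- robot.hand_in(): hands the job in, once; it reports no verdict.
The state is a dict: "time": time; "qpos": joint angles; "qvel": joint speeds; "joint_efforts": joint torques, N m; "tool_pos": TCP position; "tool_rot": TCP orientation; "contact_force": force on the tool from outside, world axes, zero at the start; "torque": the same for the moment, N m; "opening": finger opening in m.
Only numpy, scipy, OpenCV 4.12 (cv2) and the standard library are available. Lean on these libraries where they do the work, as an engineer would, in place of code of your own. Each camera call takes 0.05 s, during which the arm holds its last target.

## Working session

There is one attempt and no reset: what is moved stays moved. The work goes in short steps, Python scripts to look and compute and a tool call to move; the robot and the scene stay as the last step left them, time stands still between calls to the robot, and variables do not carry over. Pictures are saved under pics/ and viewed, and the job is handed in when it is done.

Besides the shell and the picture viewer there is one more tool, called after ">>>" as a command line: name --argument value ..., lists and objects as JSON in quotes. move_arm: Moves the arm, as the interface text tells. Its arguments: {"type":"object","properties":{"deltas":{"type":"array"},"hand":{"type":"number"},"squeeze":{"type":"number"}},"required":["deltas"]}

```bash
ls; mkdir -p pics
python3 - <<'E'
from cell import robot
import cv2,numpy as np
s=robot.observe();print({k:np.round(v,4) for k,v in s.items()})
for n in("scene","top"):
    p,d=robot.read_camera(n);cv2.imwrite(f"pics/{n}0.png",p[...,::-1]);np.save(f"pics/{n}0.npy",d);print(robot.camera_info(n))
E
```

```text
pics
{'time': np.float64(0.0), 'qpos': array([ 1.158 ,  0.3427,  1.525 ,  0.    ,  1.2754, -0.146 ]), 'qvel': array([ 0.0003,  0.0006,  0.0002, -0.0009,  0.0011,  0.0006]), 'joint_efforts': array([ 1.40000e-03, -4.31231e+01, -2.44223e+01,  7.18000e-02,
        5.59000e-02, -1.00000e-04]), 'tool_pos': array([0.1382, 0.506 , 0.2053]), 'tool_rot': array([ 2.9894,  1.5693, -1.9898]), 'contact_force': array([ 0.3714, -0.3078, -0.1091]), 'torque': array([0.0529, 0.0106, 0.0326]), 'opening': np.float64(0.092)}
{'fx': 461.83474832497774, 'fy': 461.83474832497774, 'cx': 315.1833547303285, 'cy': 234.72304942114985, 'k1': -0.1064492462619212, 'R': array([[ 0.90396932, -0.42714293,  0.0197074 ],
       [-0.30429586, -0.67499747, -0.67214763],
       [ 0.30040555,  0.60160396, -0.74015483]]), 't': array([-0.4216583 ,  0.32729334,  0.79664399])}
{'fx': 576.5952569282076, 'fy': 576.5952569282076, 'cx': 316.7185405347486, 'cy': 243.27626305618796, 'k1': -0.09496656824592534, 'R': array([[-0.02130165, -0.99976042,  0.00503485],
       [-0.99539699,  0.02073747, -0.09356708],
       [ 0.09344026, -0.00700481, -0.99560025]]), 't': array([0.19682766, 0.55299631, 1.10465462])}
```

View pics/scene0.png

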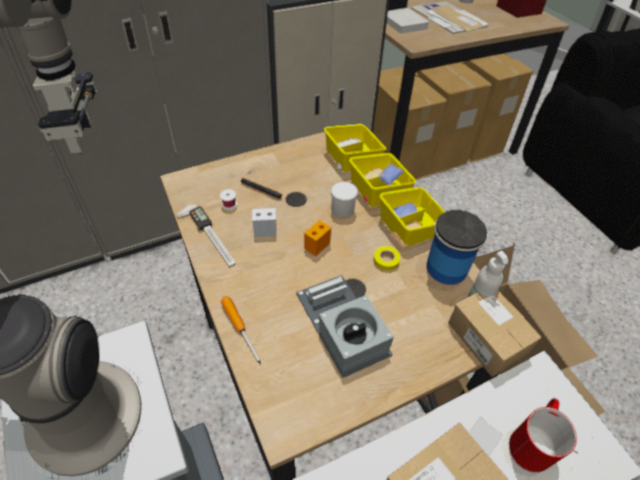

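View pics/top0.png

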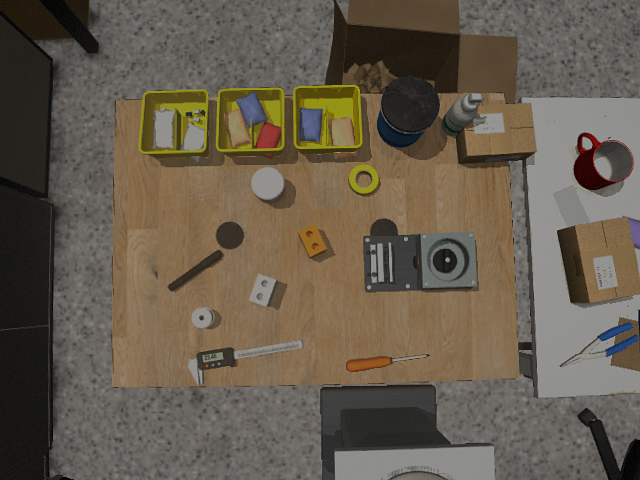

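In the top view the robot base is at the bottom centre. Candidates for the block:
- Silver block, top (263,290) / scene (264,222).
- Orange look-alike, top (313,241).
- White jar, top (268,184).

I choose the silver one with two holes. Next I'll check it and the fixture in close crops.

```bash
cat > h.py <<'E'
from cell import robot
import cv2,numpy as np
def info(n): 
    c=robot.camera_info(n); K=np.array([[c['fx'],0,c['cx']],[0,c['fy'],c['cy']],[0,0,1]]);return K,np.array([c['k1'],0,0,0,0.]),np.array(c['R']),np.array(c['t'])
def cast(n,uv,z):
    K,D,R,t=info(n); 
    u=cv2.undistortPoints(np.array(uv,float).reshape(-1,1,2),K,D).reshape(-1,2)
    C=-R.T@t; d=np.c_[u,np.ones(len(u))]@R
    return C+d*((z-C[2])/d[:,2])[:,None]
def proj(n,X):
    K,D,R,t=info(n); return cv2.projectPoints(np.array(X,float).reshape(-1,1,3),cv2.Rodrigues(R)[0],t,K,D)[0].reshape(-1,2)
E
python3 - <<'E'
import cv2,numpy as np
p=cv2.imread('pics/top0.png')
a=cv2.resize(p[260:320,235:295],(400,400),interpolation=cv2.INTER_CUBIC)
cv2.imwrite('pics/c1.png',a)
b=cv2.resize(p[222:302,355:487],None,fx=6,fy=6,interpolation=cv2.INTER_CUBIC);cv2.imwrite('pics/c2.png',b)
s=cv2.imread('pics/scene0.png')
b=cv2.resize(s[265:380,285:400],None,fx=5,fy=5,interpolation=cv2.INTER_CUBIC);cv2.imwrite('pics/c3.png',b)
E
```

```text
(no output)
```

View pics/c1.png

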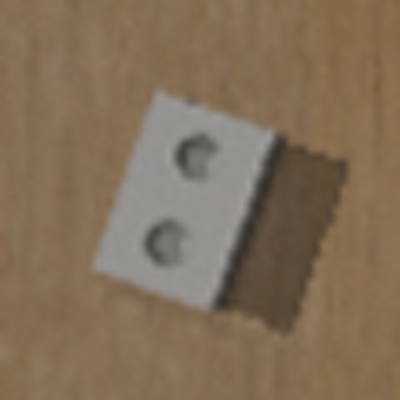

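View pics/c2.png

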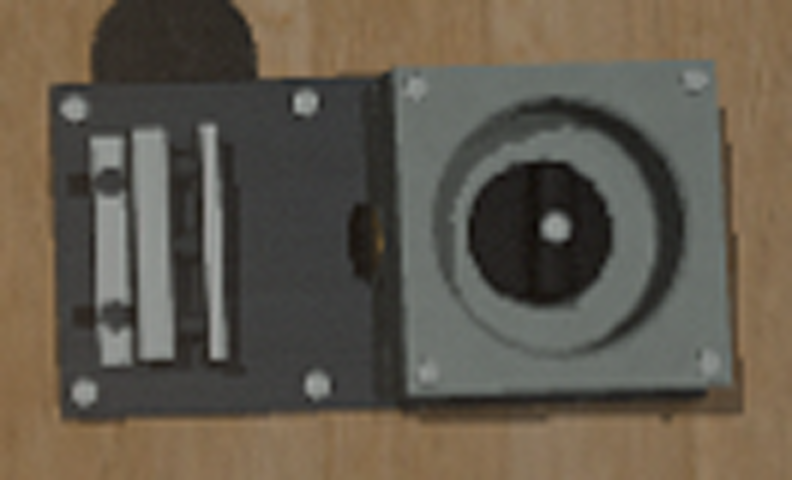

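View pics/c3.png

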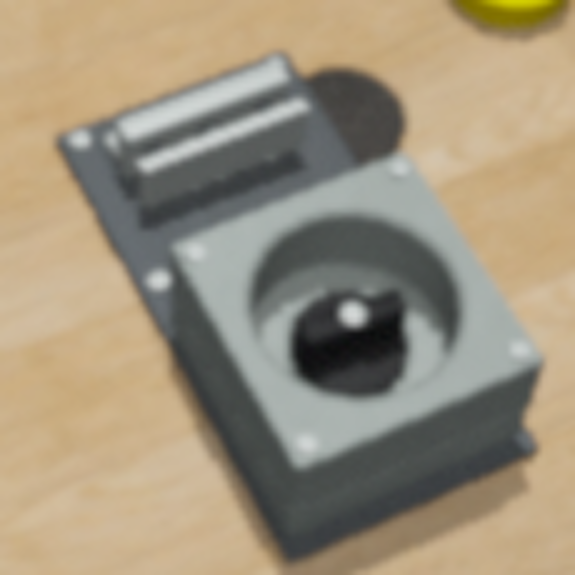

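Run:
```python
from h import *
np.set_printoptions(precision=4,suppress=True)
f=lambda P,s,o:(np.array(P,float)+.5)/s-.5+np.array(o)
print('cam',*[-info(n)[2].T@info(n)[3] for n in('top','scene')])
B=cast('top',f([(157,92),(283,135),(217,310),(95,268)],400/60,(235,260)),.056)
print('block',B.mean(0),[np.linalg.norm(B[i]-B[i-1]) for i in range(4)])
l=(B[0]+B[1]-B[2]-B[3]);print('long yaw',np.degrees(np.arctan2(l[1],l[0]))); l=(B[0]+B[3]-B[2]-B[1]);print('short yaw',np.degrees(np.arctan2(l[1],l[0])))
o=(355,222)
H=cast('top',f([(390,70),(714,62),(730,385),(405,395)],6,o),.064)
print('housing',H,H.mean(0),[np.linalg.norm(H[i]-H[i-1]) for i in range(4)])
y=(H[0]+H[3]-H[1]-H[2]);y1=np.arctan2(-y[0],y[1]);x=(H[0]+H[1]-H[2]-H[3]);x1=np.arctan2(x[1],x[0]);print('yaw',np.degrees([y1,x1]))
P=cast('top',f([(50,87),(62,418)],6,o),.006);print('plate',P)
yaw=(y1+x1)/2;Rz=np.array([[np.cos(yaw),-np.sin(yaw)],[np.sin(yaw),np.cos(yaw)]])
O=H.mean(0)[:2]-Rz@[0,-63];print('origin',O)
print('plate in fix',(P[:,:2]-O)@Rz,'exp +-56,93')
print('face top z36',(cast('top',f([(215,125),(228,358),(198,125),(210,358)],6,o),.036)[:,:2]-O)@Rz)
print('dot',(cast('top',f([(555,227)],6,o),.055)[:,:2]-O)@Rz)
# scene view
g=lambda P:f(P,5,(285,265))
S=cast('scene',g([(175,243),(405,155),(541,358),(300,467)]),.064);print('scene housing',S,(S[:,:2]-O)@Rz)
print('scene faceplate top',(cast('scene',g([(142,165),(308,103)]),.036)[:,:2]-O)@Rz)
print('scene plate corners',(cast('scene',g([(58,135),(285,52)]),.006)[:,:2]-O)@Rz)
d=np.load('pics/scene0.npy')
```

```text
cam [0.4514 0.1931 1.1505] [ 0.2414 -0.4385  0.8179]
block [0.4679 0.2894 0.056 ] [np.float64(0.05287781615518098), np.float64(0.03799388599624108), np.float64(0.052930777717633735), np.float64(0.03670013011819635)]
long yaw -20.9322707168604
short yaw 70.03562718287495
housing [[ 0.5685 -0.0108  0.064 ]
 [ 0.569  -0.115   0.064 ]
 [ 0.4662 -0.1155  0.064 ]
 [ 0.4656 -0.0117  0.064 ]] [ 0.5173 -0.0632  0.064 ] [np.float64(0.10291864135165191), np.float64(0.10426571427200985), np.float64(0.10279461725596549), np.float64(0.10378551745788357)]
yaw [0.299  0.3908]
plate [[0.5714 0.0924 0.006 ]
 [0.4614 0.0915 0.006 ]]
origin [ 0.1381 62.9356]
plate in fix [[  0.055  -62.8447]
 [ -0.055  -62.8449]] exp +-56,93
face top z36 [[  0.0381 -62.8952]
 [ -0.0375 -62.8965]
 [  0.0382 -62.8897]
 [ -0.0373 -62.8907]]
dot [[  0.0007 -63.0004]]
scene housing [[ 0.4684 -0.0128  0.064 ]
 [ 0.5689 -0.0139  0.064 ]
 [ 0.5702 -0.1153  0.064 ]
 [ 0.4681 -0.1167  0.064 ]] [[ -0.0486 -62.9493]
 [  0.0519 -62.951 ]
 [  0.0525 -63.0524]
 [ -0.0495 -63.0532]]
scene faceplate top [[ -0.0359 -62.8942]
 [  0.0404 -62.8952]]
scene plate corners [[ -0.0526 -62.8468]
 [  0.0565 -62.8481]]
```

```bash
cat >> h.py <<'E'
from scipy.spatial.transform import Rotation as Rot
def tgt(pos,zyaw_deg):
    s=robot.observe();R0=Rot.from_euler('xyz',s['tool_rot']);
    a=np.radians(zyaw_deg);z=np.array([np.cos(a),np.sin(a),0]);x=np.array([0,0,-1.]);y=np.cross(z,x)
    R1=Rot.from_matrix(np.c_[x,y,z])
    dp=R0.inv().apply(np.array(pos)-s['tool_pos']);tu=np.degrees((R0.inv()*R1).as_rotvec())
    print('dp mm',np.round(dp*1000,1),'turn',np.round(tu,2))
def st():
    s=robot.observe();R=Rot.from_euler('xyz',s['tool_rot']).as_matrix()
    print('t',s['time'],'tcp',np.round(s['tool_pos'],4),'zyaw',np.degrees(np.arctan2(R[1,2],R[0,2])),'x',R[:,0].round(4),'q',np.round(s['qpos'],3),'F',np.round(s['contact_force'],2),'T',np.round(s['torque'],3),'op',s['opening'])
E
python3 - <<'E'
from h import *
np.set_printoptions(precision=4,suppress=True)
st(); s=robot.observe();print(Rot.from_euler('xyz',s['tool_rot']).as_matrix())
for zz in (-21,159): tgt((.468,.289,.12),zz)
p,d=cv2.imread('pics/top0.png'),np.load('pics/top0.npy')
# depth -> world heights over knob row
K,D,R,t=info('top')
def world(n,uv,dep):
    K,D,R,t=info(n);u=cv2.undistortPoints(np.array(uv,float).reshape(-1,1,2),K,D).reshape(-1,2)
    return (np.c_[u,np.ones(len(u))]*np.array(dep)[:,None]-t)@R
for v in (250,255,260,266,270):
    us=np.arange(424,476,2);W=world('top',[(u,v) for u in us],d[v,us]);print(v,np.round(W[:,2]*1000).astype(int))
us=np.arange(248,282,2);print(np.round(world('top',[(u,290) for u in us],d[290,us])[:,2]*1000).astype(int))
us=np.arange(362,424,2);print(np.round(world('top',[(u,262) for u in us],d[262,us])[:,1:]*1000).astype(int).tolist())
s=cv2.imread('pics/scene0.png');cv2.imwrite('pics/c4.png',cv2.resize(s[195:255,235:295],(480,480),interpolation=cv2.INTER_CUBIC))
E
```

```text
t 0.1 tcp [0.1382 0.5061 0.2054] zyaw 74.71452460573435 x [-0.0005 -0.0012 -1.    ] q [ 1.158  0.343  1.525  0.     1.275 -0.146] F [ 0.14  0.27 -0.78] T [-0.025 -0.019 -0.004] op 0.09169059943742984
[[-0.0005 -0.9646  0.2636]
 [-0.0012  0.2636  0.9646]
 [-1.      0.0002 -0.0013]]
dp mm [  85.4 -375.4 -122.4] turn [95.71 -0.07  0.05]
dp mm [  85.4 -375.4 -122.4] turn [-84.29  -0.05  -0.06]
250 [66 65 61 26 30 31 32 26 36 34 52 50 54 53 28 27 29 27 26 36 49 63 63 65
 68 65]
255 [66 63 26 25 31 31 35 34 36 33 48 58 55 56 35 34 31 28 24 25 38 51 65 63
 63 64]
260 [65 64 28 29 32 33 35 32 35 35 52 52 59 57 38 35 37 30 26 24 31 45 57 66
 66 63]
266 [  60   64   64   27   29   34   38   34   35   35   53   55   50   54
   35   38   29   25   26 1151   36   47   66   64   63   67]
270 [63 65 65 61 31 29 27 35 35 38 53 56 52 55 21 30 29 26 29 32 45 62 63 63
 65 63]
[ 1  1 57 56 52 56 57 55 54 59 54 59 51  0  1  3 -2]
[[95, 2], [91, 2], [88, 7], [84, 5], [80, 4], [77, 15], [73, 17], [69, 20], [67, 37], [64, 39], [60, 38], [54, 24], [51, 28], [47, 32], [44, 38], [36, 6], [32, 8], [193, 1151], [23, 3], [20, 10], [16, 4], [11, 4], [8, 8], [4, 6], [0, 6], [-4, 10], [-5, 25], [-8, 32], [-12, 32], [-11, 56], [-13, 65]]
```

View pics/c4.png

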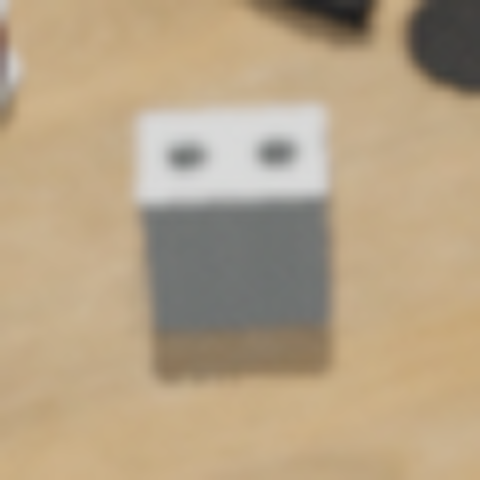

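Run:
```python
from h import *
f=lambda P,s,o:(np.array(P,float)+.5)/s-.5+np.array(o)
B=cast('scene',f([(137,112),(327,105),(330,198),(143,208)],8,(235,195)),.056);print(B.mean(0).round(4),[np.linalg.norm(B[i]-B[i-1]).round(4) for i in range(4)])
for l in(B[1]+B[2]-B[0]-B[3],):print(np.degrees(np.arctan2(l[1],l[0])))
```

```text
[0.4699 0.2887 0.056 ] [np.float64(0.0394), np.float64(0.0557), np.float64(0.0382), np.float64(0.0535)]
-20.62419926148068
```

>>> move_arm --deltas '[{"dp":[0.008,-0.037,-0.012],"turn":[8.5,0,0]},{"dp":[0.017,-0.075,-0.024],"turn":[17,0,0]},{"dp":[0.025,-0.112,-0.036],"turn":[25.5,0,0]},{"dp":[0.034,-0.15,-0.048],"turn":[34,0,0]},{"dp":[0.042,-0.187,-0.061],"turn":[42.5,0,0]},{"dp":[0.05,-0.225,-0.073],"turn":[51,0,0]},{"dp":[0.06,-0.262,-0.085],"turn":[59.5,0,0]},{"dp":[0.068,-0.3,-0.098],"turn":[68,0,0]},{"dp":[0.076,-0.337,-0.11],"turn":[76.5,0,0]},{"dp":[0.085,-0.375,-0.122],"turn":[85,0,0]}]' --hand 0.08

```text
time: 1.1
tool_pos: [0.469, 0.2888, 0.1204]
tool_rot: [-2.873, 1.57, -3.059]
contact_force: [0.9, 0.1, -0.3]
opening: 0.08
```

Run:
```python
from h import *
st();tgt((.4685,.2885,.12),-21)
```

```text
t 1.1 tcp [0.469  0.2888 0.1204] zyaw -10.64286338862172 x [-6.e-04 -0.e+00 -1.e+00] q [0.413 0.47  1.576 0.    1.096 0.598] F [ 0.9   0.1  -0.28] T [-0.04   0.064 -0.019] op 0.08004266111778753
dp mm [ 0.4 -0.3 -0.4] turn [ 1.036e+01 -3.000e-02  1.000e-02]
```

>>> move_arm --deltas '[{"dp":[0,0,0],"turn":[5.2,0,0]},{"dp":[0,0,0],"turn":[10.3,0,0]},{"dp":[0.02,0,0],"turn":[10.3,0,0]},{"dp":[0.04,0,0],"turn":[10.3,0,0]},{"dp":[0.06,0,0],"turn":[10.3,0,0]},{"dp":[0.075,0,0],"turn":[10.3,0,0]},{"dp":[0.09,0,0],"turn":[10.3,0,0]},{"dp":[0.097,0,0],"turn":[10.3,0,0]},{"dp":[0.097,0,0],"turn":[10.3,0,0]}]'

```text
time: 2.0
tool_pos: [0.4672, 0.2896, 0.0229]
tool_rot: [-2.387, 1.568, -2.747]
contact_force: [-0.1, -0.3, -0.1]
opening: 0.0798
```

>>> move_arm --deltas '[{"dp":[0,0,0],"turn":[0,0,0]},{"dp":[0,0,0],"turn":[0,0,0]},{"dp":[0,0,0],"turn":[0,0,0]},{"dp":[0,0,0],"turn":[0,0,0]},{"dp":[0,0,0],"turn":[0,0,0]},{"dp":[0,0,0],"turn":[0,0,0]},{"dp":[0,0,0],"turn":[0,0,0]},{"dp":[0,0,0],"turn":[0,0,0]}]' --hand 0.05 --squeeze 25

```text
time: 2.8
tool_pos: [0.4683, 0.29, 0.0245]
tool_rot: [0.812, 1.57, 0.453]
contact_force: [-0.8, -1.1, 6.0]
opening: 0.0537
```

>>> move_arm --deltas '[{"dp":[-0.02,0,0],"turn":[0,0,0]},{"dp":[-0.05,0,0],"turn":[0,0,0]},{"dp":[-0.08,0,0],"turn":[0,0,0]},{"dp":[-0.1,0,0],"turn":[0,0,0]},{"dp":[-0.1,0,0],"turn":[0,0,0]},{"dp":[-0.1,0,0],"turn":[0,0,0]}]'

```text
time: 3.4
tool_pos: [0.4674, 0.2897, 0.123]
tool_rot: [-2.41, 1.57, -2.769]
contact_force: [0.2, -0.7, -2.3]
opening: 0.0541
```

Run:
```python
from h import *
st();tgt((.5175,.0175,.125),0.35)
p,d=robot.read_camera('scene');cv2.imwrite('pics/s1.png',p[...,::-1])
p,d=robot.read_camera('top');cv2.imwrite('pics/t1.png',p[...,::-1])
```

```text
t 3.4 tcp [0.4674 0.2897 0.123 ] zyaw -20.586081320952182 x [-1.2e-03 -4.0e-04 -1.0e+00] q [0.415 0.466 1.574 0.    1.102 0.775] F [ 0.25 -0.67 -2.33] T [-0.124  0.068  0.014] op 0.05413974347060474
dp mm [  -2.  -237.2  142.6] turn [-20.94  -0.06   0.04]
```

View pics/s1.png

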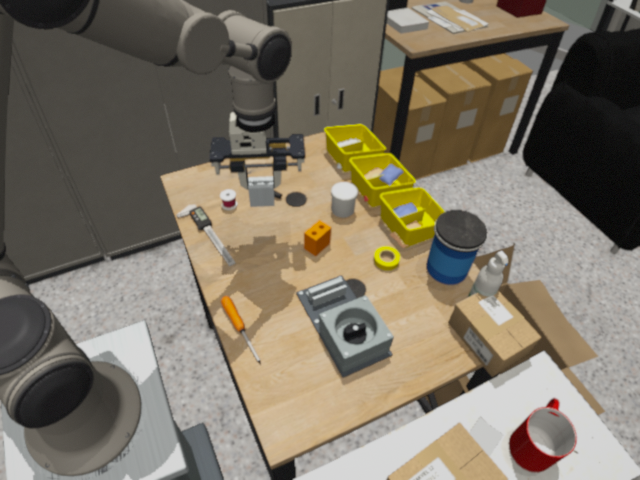

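>>> move_arm --deltas '[{"dp":[0,-0.015,0.009],"turn":[-2,0,0]},{"dp":[0,-0.04,0.025],"turn":[-4,0,0]},{"dp":[0,-0.075,0.045],"turn":[-7,0,0]},{"dp":[0,-0.11,0.066],"turn":[-10,0,0]},{"dp":[0,-0.145,0.087],"turn":[-13,0,0]},{"dp":[0,-0.18,0.108],"turn":[-16,0,0]},{"dp":[0,-0.21,0.126],"turn":[-19,0,0]},{"dp":[0,-0.228,0.137],"turn":[-20.9,0,0]},{"dp":[0,-0.237,0.1425],"turn":[-20.9,0,0]},{"dp":[0,-0.237,0.1425],"turn":[-20.9,0,0]}]'

```text
time: 4.5
tool_pos: [0.5177, 0.0171, 0.1229]
tool_rot: [2.975, 1.569, 2.977]
contact_force: [0.9, 0.6, -1.9]
opening: 0.0535
```

Run:
```python
from h import *
st();tgt((.5175,.0175,.060),0.35)
```

```text
t 4.5 tcp [0.5177 0.0171 0.1229] zyaw 0.15531449104768513 x [-1.9e-03  3.0e-04 -1.0e+00] q [-0.115  0.414  1.663  0.     1.067 -0.118] F [ 0.9   0.61 -1.88] T [-0.031  0.047 -0.005] op 0.05351589978341328
dp mm [62.9  0.4 -0.1] turn [-0.19 -0.11 -0.02]
```

>>> move_arm --deltas '[{"dp":[0.015,0,0],"turn":[0,0,0]},{"dp":[0.035,0,0],"turn":[0,0,0]},{"dp":[0.05,0,0],"turn":[0,0,0]},{"dp":[0.055,0,0],"turn":[0,0,0]},{"dp":[0.055,0,0],"turn":[0,0,0]}]'

```text
time: 5.0
tool_pos: [0.5173, 0.0191, 0.0681]
tool_rot: [2.879, 1.569, 2.886]
contact_force: [0.3, -0.6, -1.7]
opening: 0.0537
```

Run:
```python
from h import *
st()
p,d=robot.read_camera('scene');cv2.imwrite('pics/s2.png',p[...,::-1]);a=cv2.resize(p[220:360,270:410,::-1],None,fx=4,fy=4,interpolation=cv2.INTER_CUBIC)
p,d=robot.read_camera('top');cv2.imwrite('pics/t2.png',p[...,::-1]);b=cv2.resize(p[212:302,345:495,::-1],None,fx=5,fy=5,interpolation=cv2.INTER_CUBIC)
cv2.imwrite('pics/s2c.png',a);cv2.imwrite('pics/t2c.png',b)
```

```text
t 5.0 tcp [0.5173 0.0191 0.0681] zyaw 0.36110225820071173 x [-2.1e-03  5.0e-04 -1.0e+00] q [-0.111  0.485  1.726  0.     0.934 -0.118] F [ 0.35 -0.56 -1.71] T [-0.101  0.023 -0.007] op 0.0536797780865967
```

View pics/s2c.png

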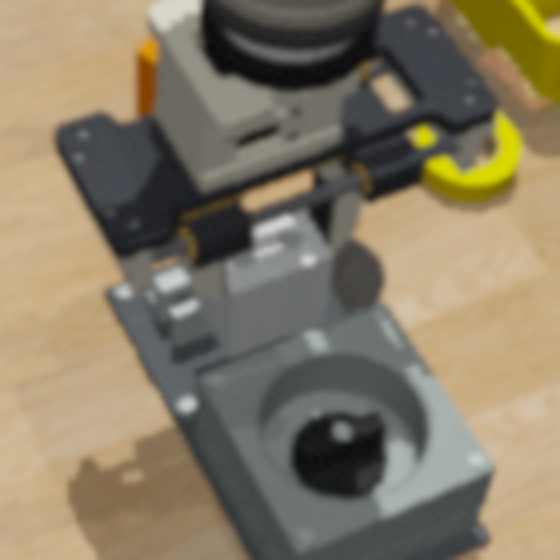

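View pics/t2c.png

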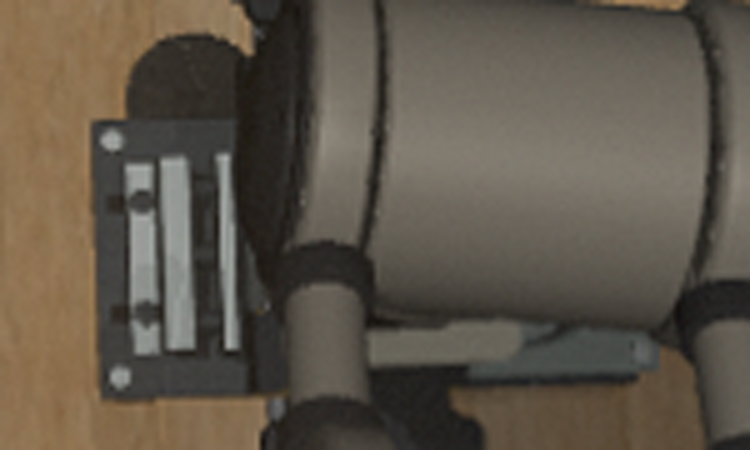

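>>> move_arm --deltas '[{"dp":[0.008,0,0],"turn":[0,0,0]},{"dp":[0.016,0,0],"turn":[0,0,0]},{"dp":[0.024,0,0],"turn":[0,0,0]},{"dp":[0.03,0,0],"turn":[0,0,0]},{"dp":[0.034,0,0],"turn":[0,0,0]},{"dp":[0.034,0,0],"turn":[0,0,0]}]'

```text
time: 5.7
tool_pos: [0.5176, 0.0179, 0.0342]
tool_rot: [2.962, 1.569, 2.967]
contact_force: [-0.4, 0.4, -3.1]
opening: 0.0538
```

>>> move_arm --deltas '[{"dp":[0.001,0,0],"turn":[0,0,0]},{"dp":[0.002,0,0],"turn":[0,0,0]},{"dp":[0.002,0,0],"turn":[0,0,0]}]'

```text
time: 6.0
tool_pos: [0.5181, 0.0179, 0.033]
tool_rot: [0.114, 1.57, 0.12]
contact_force: [-0.7, -0.7, -2.1]
opening: 0.0537
```

>>> move_arm --deltas '[{"dp":[0.001,0,0],"turn":[0,0,0]},{"dp":[0.0015,0,0],"turn":[0,0,0]},{"dp":[0.0015,0,0],"turn":[0,0,0]}]'

```text
time: 6.3
tool_pos: [0.518, 0.018, 0.0314]
tool_rot: [1.387, 1.571, 1.393]
contact_force: [1.0, -0.7, -2.0]
opening: 0.0535
```

>>> move_arm --deltas '[{"dp":[0.001,0,0],"turn":[0,0,0]},{"dp":[0.001,0,0],"turn":[0,0,0]}]'

```text
time: 6.5
tool_pos: [0.5182, 0.0179, 0.0305]
tool_rot: [0.093, 1.57, 0.099]
contact_force: [-0.5, -0.4, -0.7]
opening: 0.0538
```

>>> move_arm --deltas '[{"dp":[0.001,0,0],"turn":[0,0,0]},{"dp":[0.001,0,0],"turn":[0,0,0]}]'

```text
time: 6.7
tool_pos: [0.5182, 0.0179, 0.0305]
tool_rot: [-0.174, 1.57, -0.169]
contact_force: [-4.1, -0.7, 7.8]
opening: 0.0534
```

>>> move_arm --deltas '[{"dp":[0,0,0],"turn":[0,0,0]},{"dp":[0,0,0],"turn":[0,0,0]},{"dp":[0,0,0],"turn":[0,0,0]},{"dp":[0,0,0],"turn":[0,0,0]},{"dp":[0,0,0],"turn":[0,0,0]}]' --hand 0.066

```text
time: 7.2
tool_pos: [0.518, 0.0179, 0.0293]
tool_rot: [2.266, 1.571, 2.271]
contact_force: [0.5, -0.5, -0.7]
opening: 0.0659
```

>>> move_arm --deltas '[{"dp":[-0.02,0,0],"turn":[0,0,0]},{"dp":[-0.05,0,0],"turn":[0,0,0]},{"dp":[-0.08,0,0],"turn":[0,0,0]},{"dp":[-0.11,0,0],"turn":[0,0,0]},{"dp":[-0.14,0,0],"turn":[0,0,0]},{"dp":[-0.14,0.12,0],"turn":[0,0,0]},{"dp":[-0.14,0.12,0],"turn":[0,0,0]},{"dp":[-0.14,0.12,0],"turn":[0,0,0]}]'

```text
time: 8.0
tool_pos: [0.517, 0.1412, 0.1697]
tool_rot: [1.159, 1.569, 1.166]
contact_force: [1.1, -0.1, 0.0]
opening: 0.0663
```

Run:
```python
from h import *
st()
p,d=robot.read_camera('scene');cv2.imwrite('pics/s3.png',p[...,::-1]);a=cv2.resize(p[255:385,280:410,::-1],None,fx=4.5,fy=4.5,interpolation=cv2.INTER_CUBIC)
p,d=robot.read_camera('top');cv2.imwrite('pics/t3.png',p[...,::-1]);np.save('pics/t3.npy',d);b=cv2.resize(p[222:302,355:487,::-1],None,fx=6,fy=6,interpolation=cv2.INTER_CUBIC)
cv2.imwrite('pics/s3c.png',a);cv2.imwrite('pics/t3c.png',b)
```

```text
t 8.0 tcp [0.517  0.1412 0.1697] zyaw 0.41864364181748026 x [ 6.0e-04  1.3e-03 -1.0e+00] q [1.230e-01 3.930e-01 1.552e+00 1.000e-03 1.196e+00 1.150e-01] F [ 1.06 -0.06  0.01] T [-0.17   0.067  0.03 ] op 0.0663286332434481
```

View pics/s3c.png

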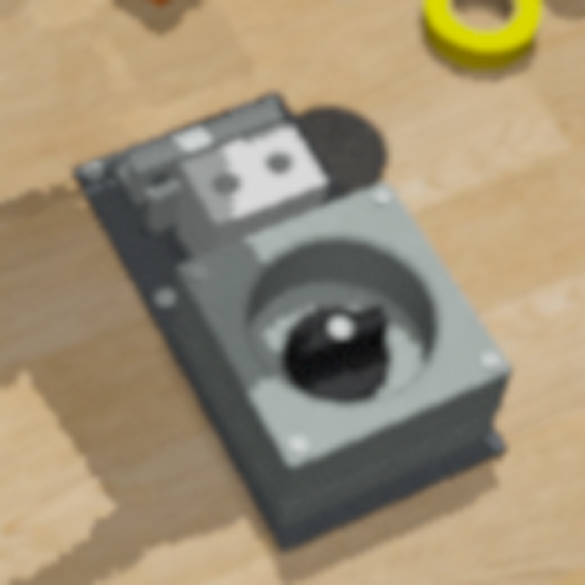

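View pics/t3c.png

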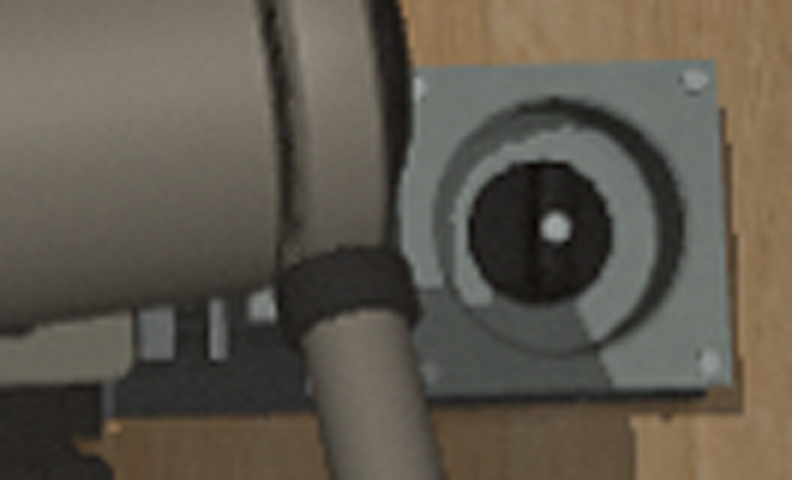

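Run:
```python
from h import *
f=lambda P,s,o:(np.array(P,float)+.5)/s-.5+np.array(o)
g=lambda P:f(P,4.5,(280,255))
B=cast('scene',g([(187,163),(293,126),(328,182),(217,222)]),.062);print('block',B.round(4),B.mean(0).round(4),[np.linalg.norm(B[i]-B[i-1]).round(4) for i in range(4)])
print('dot scene',cast('scene',g([(340,327)]),.0555),'top',cast('top',f([(555,227)],6,(355,222)),.0555))
# well rim ellipse points
T=cast('top',f([(557,98),(685,228),(557,356),(433,225)],6,(355,222)),.064);print('rim top',T,T.mean(0))
S=cast('scene',g([(345,238),(437,320),(342,404),(247,318)]),.064);print('rim scene',S.mean(0))
# bar edges in top
p=cv2.imread('pics/top0.png').astype(int).sum(2)
for v in range(247,275,2): print(v,p[v,431:460])
```

```text
block [[ 0.4945  0.0343  0.062 ]
 [ 0.5468  0.0328  0.062 ]
 [ 0.5467 -0.0008  0.062 ]
 [ 0.4928  0.0008  0.062 ]] [0.5202 0.0168 0.062 ] [np.float64(0.0336), np.float64(0.0523), np.float64(0.0336), np.float64(0.0539)]
dot scene [[ 0.51870667 -0.06460851  0.0555    ]] top [[ 0.51797444 -0.0634905   0.0555    ]]
rim top [[ 0.5584695  -0.06387269  0.064     ]
 [ 0.51620987 -0.10320306  0.064     ]
 [ 0.47667913 -0.06048393  0.064     ]
 [ 0.51895156 -0.02257699  0.064     ]] [ 0.51757752 -0.06253417  0.064     ]
rim scene [ 0.51858628 -0.06582644  0.064     ]
247 [224 221 223 219 227 242 277 338 337 333 344 342 345 335 322 324 345 348
 343 338 338 335 339 335 320 313 314 276 182]
249 [215 211 224 278 344 341 341 340 277 165 159 101  65  55  63  67  63  57
 111 247 326 334 345 339 335 332 328 321 315]
251 [215 248 345 342 340 290 142  66  82  91  85  89  44  73  90 119  96 102
  83  62  90 186 284 330 335 335 324 335 320]
253 [243 353 345 302 128  84 100 100 103 100  95  84  48  66  97 111 107  85
  81  69  82  94  77 235 325 342 328 326 335]
255 [351 342 298  94 101  94 104 100  92  95
[... 485 characters left out ...]
113 101  96  90  59  66 100 104  89  90
  68  87 100  82  87  84  80 107 275 339 334]
265 [347 338 310  93  95 107 110 102 105 103  99  75  68  75  95 112  99  90
  82  84 102 100  93  86  80 275 332 324 331]
267 [338 330 342 307 101  93 100 107 107  98  98  84  54  71 101 112 102  90
  82  82  90  97  91  76 267 344 329 329 324]
269 [311 332 331 337 314 193  74  86 102  96 106  92  66  75  98 110 100  95
  86  63  88  96 177 296 335 330 326 334 331]
271 [261 320 333 343 338 339 318 228 201 142  80  76  63  71  62  67  60  77
 108 126 204 308 334 330 329 328 332 328 326]
273 [327 274 297 343 341 334 328 333 331 331 337 312 269 240 246 240 255 265
 266 265 301 333 328 327 330 328 333 336 321]
```

Run:
```python
from h import *
a=cast('top',[(445.3,250),(445.3,270)],.055);d=a[0]-a[1];print(a,np.degrees(np.arctan2(d[1],d[0])))
tgt((.518,-.064,.12),90.5)
```

```text
[[ 0.53616126 -0.06090558  0.055     ]
 [ 0.49782174 -0.05933144  0.055     ]] -2.3511231040983325
dp mm [  49.2 -204.6   -0.9] turn [-8.997e+01  3.000e-02 -3.000e-02]
```

>>> move_arm --deltas '[{"dp":[0,-0.015,0],"turn":[-8.5,0,0]},{"dp":[0,-0.035,0],"turn":[-17,0,0]},{"dp":[0,-0.06,0],"turn":[-25.5,0,0]},{"dp":[0,-0.085,0],"turn":[-34,0,0]},{"dp":[0,-0.11,0],"turn":[-42.5,0,0]},{"dp":[0,-0.135,0],"turn":[-51,0,0]},{"dp":[0,-0.16,0],"turn":[-59.5,0,0]},{"dp":[0,-0.18,0],"turn":[-68,0,0]},{"dp":[0,-0.195,0],"turn":[-76.5,0,0]},{"dp":[0,-0.2046,-0.001],"turn":[-85,0,0]}]' --hand 0.026

```text
time: 9.1
tool_pos: [0.5171, -0.069, 0.1692]
tool_rot: [2.372, 1.57, -2.418]
contact_force: [0.7, -0.7, -0.6]
opening: 0.026
```

>>> move_arm --deltas '[{"dp":[0.02,0,0],"turn":[-3.5,0,0]},{"dp":[0.045,0,0],"turn":[-3.5,0,0]},{"dp":[0.06,0,0],"turn":[-3.5,0,0]},{"dp":[0.06,0,0],"turn":[-3.5,0,0]},{"dp":[0.06,0,0],"turn":[-3.5,0,0]}]'

```text
time: 9.6
tool_pos: [0.5175, -0.0674, 0.1097]
tool_rot: [1.939, 1.571, -2.795]
contact_force: [0.2, -0.0, 0.1]
opening: 0.026
```

Run:
```python
from h import *
st();tgt((.518,-.064,.08),89)
p,d=robot.read_camera('scene');cv2.imwrite('pics/s4c.png',cv2.resize(p[225:385,270:430,::-1],None,fx=3.7,fy=3.7,interpolation=cv2.INTER_CUBIC))
st();tgt((.518,-.064,.08),89)
```

```text
t 9.6 tcp [ 0.5175 -0.0674  0.1097] zyaw 88.77149277874447 x [-2.e-04 -1.e-04 -1.e+00] q [-0.276  0.435  1.67  -0.     1.036 -1.826] F [ 0.21 -0.01  0.11] T [-0.01   0.037  0.026] op 0.026034925905724624
dp mm [29.7 -0.5  3.4] turn [-0.23 -0.   -0.01]
t 9.65 tcp [ 0.5179 -0.0673  0.1102] zyaw 88.7839226472066 x [ 1.1e-03 -4.0e-04 -1.0e+00] q [-0.276  0.434  1.67  -0.     1.036 -1.826] F [ 0.86  0.15 -0.15] T [ 0.015 -0.01  -0.039] op 0.02582958433124678
dp mm [30.2  0.   3.4] turn [-0.22 -0.02  0.07]
```

View pics/s4c.png

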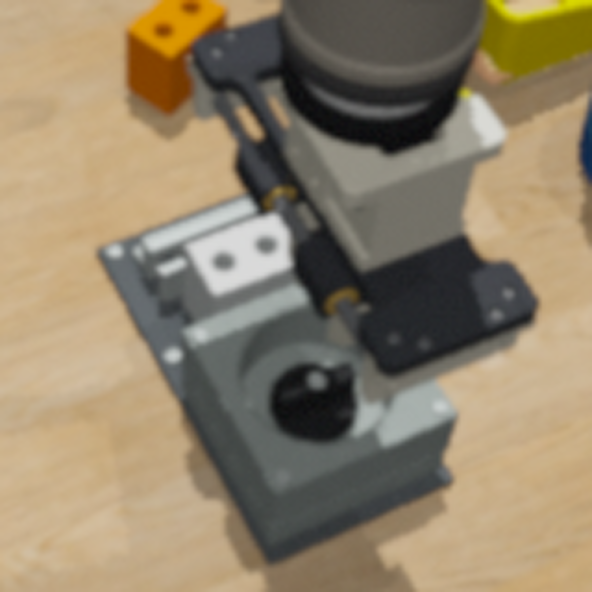

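>>> move_arm --deltas '[{"dp":[0,0,0.0032],"turn":[0,0,0]},{"dp":[0.02,0,0.0032],"turn":[0,0,0]},{"dp":[0.035,0,0.0032],"turn":[0,0,0]},{"dp":[0.048,0,0.0032],"turn":[0,0,0]},{"dp":[0.058,0,0.0032],"turn":[0,0,0]},{"dp":[0.064,0,0.0032],"turn":[0,0,0]},{"dp":[0.068,0,0.0032],"turn":[0,0,0]},{"dp":[0.071,0,0.0032],"turn":[0,0,0]},{"dp":[0.071,0,0.0032],"turn":[0,0,0]}]'

```text
time: 10.55
tool_pos: [0.5176, -0.0635, 0.0384]
tool_rot: [-0.748, 1.571, 0.802]
contact_force: [0.0, -0.2, 0.1]
opening: 0.0264
```

Run:
```python
from h import *
st()
p,d=robot.read_camera('scene');cv2.imwrite('pics/s5c.png',cv2.resize(p[225:385,270:430,::-1],None,fx=3.7,fy=3.7,interpolation=cv2.INTER_CUBIC))
st()
```

```text
t 10.55 tcp [ 0.5176 -0.0635  0.0384] zyaw 88.81083883430112 x [ 1.e-04  1.e-04 -1.e+00] q [-0.269  0.533  1.744  0.     0.865 -1.819] F [ 0.   -0.2   0.14] T [ 0.016 -0.024  0.   ] op 0.026439729572577963
t 10.6 tcp [ 0.5177 -0.0635  0.0386] zyaw 88.81125566788955 x [ 4.e-04  0.e+00 -1.e+00] q [-0.269  0.533  1.744  0.     0.865 -1.819] F [-0.91  0.32  0.05] T [0.037 0.012 0.012] op 0.02597201234488011
```

View pics/s5c.png

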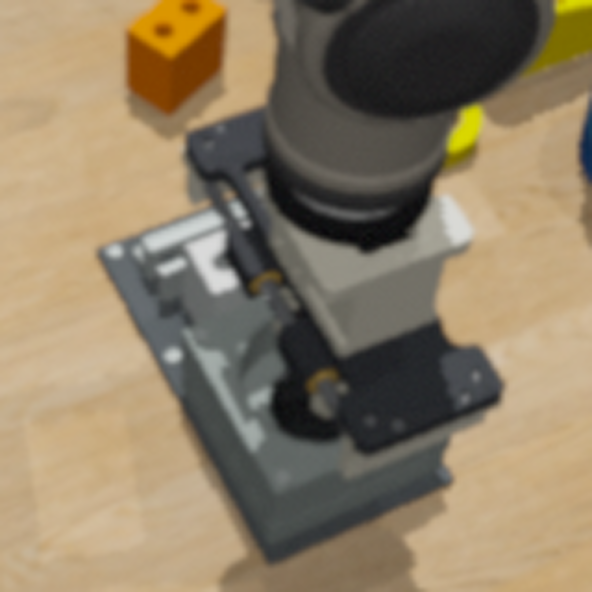

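>>> move_arm --deltas '[{"dp":[0,0,0],"turn":[0,0,0]},{"dp":[0,0,0],"turn":[0,0,0]},{"dp":[0,0,0],"turn":[0,0,0]},{"dp":[0,0,0],"turn":[0,0,0]},{"dp":[0,0,0],"turn":[0,0,0]}]' --hand 0.0 --squeeze 40

```text
time: 11.1
tool_pos: [0.5176, -0.0635, 0.0385]
tool_rot: [-1.147, 1.571, 0.403]
contact_force: [-0.3, 0.9, 0.4]
opening: 0.0003
```

Run:
```python
from h import *
st()
```

```text
t 11.1 tcp [ 0.5176 -0.0635  0.0385] zyaw 88.8100673221833 x [ 1.e-04  1.e-04 -1.e+00] q [-0.269  0.533  1.744  0.     0.865 -1.819] F [-0.29  0.91  0.37] T [-0.017 -0.025 -0.035] op 0.0003334296419618356
```

Run:
```python
from h import *
p,d=robot.read_camera('scene');cv2.imwrite('pics/s6c.png',cv2.resize(p[285:365,310:390,::-1],None,fx=7,fy=7,interpolation=cv2.INTER_CUBIC))
st()
```

```text
t 11.15 tcp [ 0.5176 -0.0635  0.0384] zyaw 88.81394345591188 x [ 1.e-04  1.e-04 -1.e+00] q [-0.269  0.533  1.744  0.     0.865 -1.819] F [-0.03  0.18  0.62] T [-0.016  0.056  0.011] op 0.00026860063475422804
```

View pics/s6c.png

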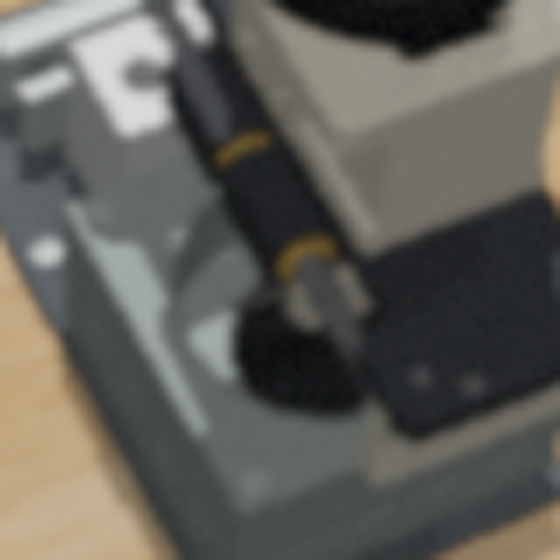

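Run:
```python
from h import *
X=[(.5176,-.0635,z) for z in (.0385,.0475,.0575,.0675,.1045)]
print((proj('scene',X)-[310,285])*7)
for n in range(1):print(robot.tcp_to_grasp)
d=robot.read_camera('scene')[1]
def world(n,uv,dep):
    K,D,R,t=info(n);u=cv2.undistortPoints(np.array(uv,float).reshape(-1,1,2),K,D).reshape(-1,2)
    return (np.c_[u,np.ones(len(u))]*np.array(dep)[:,None]-t)@R
for v in range(318,342,2):
    us=np.arange(346,370,2);W=world('scene',[(u,v) for u in us],d[v,us])*1000
    print(v,[tuple(w) for w in W.round().astype(int)])
```

```text
[[305.41631333 326.26068544]
 [308.1653084  309.41520162]
 [311.26844372 290.38218474]
 [314.42402541 271.00855844]
 [326.57700639 196.21723242]]
0.0188
318 [(np.int64(482), np.int64(-83), np.int64(140)), (np.int64(483), np.int64(-88), np.int64(146)), (np.int64(485), np.int64(-91), np.int64(149)), (np.int64(489), np.int64(-91), np.int64(147)), (np.int64(492), np.int64(-94), np.int64(149)), (np.int64(495), np.int64(-95), np.int64(149)), (np.int64(491), np.int64(-106), np.int64(167)), (np.int64(492), np.int64(-110), np.int64(172)), (np.int64(493), np.int64(-114), np.int64(177)), (np.int64(497), np.int64(-113), np.int64(174)), (np.int64(500), np.int64(-114), np.int64(173)), (np.int64(504), np.int64(-115), np.int64(171))]
320 [(np.int64(482), np.int64(-85), np.int64(136)), (np.int64(482), np.int64(-91), np.int64(144)), (np.int64(483), np.int64(-95), np.int64(149)), (np.int64(488), np.int64(-94), np.int64(146)), (np.int64(491), np.int64(-95), np.int64(145)), (np.int64(494), np.int64(-96), np.int64(145)), (np.int64(491), np.int64(-107), np.int64(163)), (np.int64(493), np.int64(-109), np.in
[... 5200 characters left out ...]
4(482), np.int64(-143), np.int64(167)), (np.int64(484), np.int64(-144), np.int64(168)), (np.int64(488), np.int64(-145), np.int64(166))]
340 [(np.int64(497), np.int64(-72), np.int64(36)), (np.int64(500), np.int64(-75), np.int64(37)), (np.int64(504), np.int64(-75), np.int64(35)), (np.int64(507), np.int64(-77), np.int64(35)), (np.int64(510), np.int64(-79), np.int64(37)), (np.int64(514), np.int64(-80), np.int64(35)), (np.int64(518), np.int64(-81), np.int64(34)), (np.int64(521), np.int64(-83), np.int64(35)), (np.int64(479), np.int64(-141), np.int64(160)), (np.int64(479), np.int64(-147), np.int64(169)), (np.int64(482), np.int64(-148), np.int64(169)), (np.int64(486), np.int64(-149), np.int64(167))]
```

>>> move_arm --deltas '[{"dp":[0,0,0],"turn":[0,0,0]},{"dp":[0,0,0],"turn":[0,0,0]},{"dp":[0,0,0],"turn":[0,0,0]},{"dp":[0.002,0,0],"turn":[0,0,0]},{"dp":[0.004,0,0],"turn":[0,0,0]}]' --hand 0.026

```text
time: 11.7
tool_pos: [0.5176, -0.0635, 0.0343]
tool_rot: [-1.063, 1.571, 0.487]
contact_force: [0.9, 0.2, 0.9]
opening: 0.0255
```

>>> move_arm --deltas '[{"dp":[0.001,0,0],"turn":[0,0,0]},{"dp":[0.002,0,0],"turn":[0,0,0]}]'

```text
time: 11.9
tool_pos: [0.5175, -0.0634, 0.0322]
tool_rot: [0.972, 1.571, 2.522]
contact_force: [-0.5, -0.1, 0.1]
opening: 0.026
```

>>> move_arm --deltas '[{"dp":[0.001,0,0],"turn":[0,0,0]},{"dp":[0.002,0,0],"turn":[0,0,0]}]'

```text
time: 12.1
tool_pos: [0.5176, -0.0635, 0.0303]
tool_rot: [-0.648, 1.571, 0.902]
contact_force: [-1.1, -0.6, 0.5]
opening: 0.0259
```

Run:
```python
from h import *
st()
p,d=robot.read_camera('scene');cv2.imwrite('pics/s7c.png',cv2.resize(p[285:365,310:390,::-1],None,fx=7,fy=7,interpolation=cv2.INTER_CUBIC))
```

```text
t 12.1 tcp [ 0.5176 -0.0635  0.0303] zyaw 88.81363192205517 x [ 1.e-04  1.e-04 -1.e+00] q [-0.269  0.545  1.751  0.     0.846 -1.819] F [-1.08 -0.64  0.47] T [ 0.01   0.026 -0.031] op 0.02589096069321612
```

View pics/s7c.png

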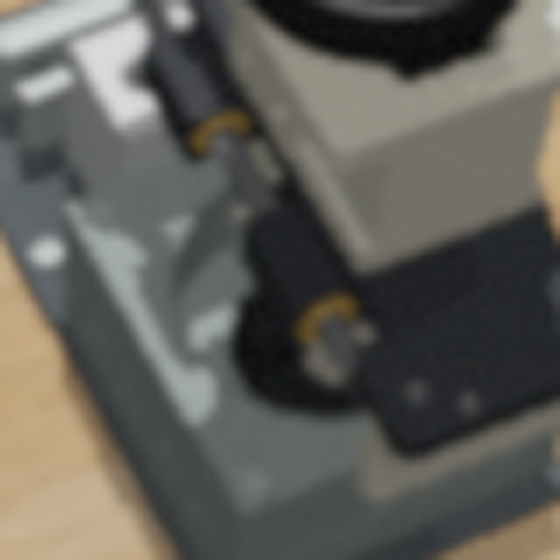

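>>> move_arm --deltas '[{"dp":[0.001,0,0],"turn":[0,0,0]},{"dp":[0.002,0,0],"turn":[0,0,0]}]'

```text
time: 12.35
tool_pos: [0.5176, -0.0635, 0.0284]
tool_rot: [-1.441, 1.571, 0.109]
contact_force: [-0.5, 0.7, -0.1]
opening: 0.0266
```

>>> move_arm --deltas '[{"dp":[0.001,0,0],"turn":[0,0,0]},{"dp":[0.002,0,0],"turn":[0,0,0]},{"dp":[0.0025,0,0],"turn":[0,0,0]}]'

```text
time: 12.65
tool_pos: [0.5175, -0.0634, 0.0258]
tool_rot: [0.736, 1.571, 2.286]
contact_force: [0.8, 0.4, 0.0]
opening: 0.0261
```

>>> move_arm --deltas '[{"dp":[0,0,0],"turn":[0,0,0]},{"dp":[0,0,0],"turn":[0,0,0]},{"dp":[0,0,0],"turn":[0,0,0]},{"dp":[0,0,0],"turn":[0,0,0]},{"dp":[0,0,0],"turn":[0,0,0]}]' --hand 0.006 --squeeze 20

```text
time: 13.15
tool_pos: [0.5176, -0.0639, 0.026]
tool_rot: [-2.803, 1.57, -1.253]
contact_force: [-1.0, -4.2, -0.7]
opening: 0.0117
```

Run:
```python
from h import *
st()
```

```text
t 13.15 tcp [ 0.5176 -0.0639  0.026 ] zyaw 88.80061987089594 x [ 1.e-04 -4.e-04 -1.e+00] q [-2.700e-01  5.520e-01  1.754e+00 -1.000e-03  8.350e-01 -1.819e+00] F [-1.02 -4.17 -0.66] T [-0.704  0.077 -0.256] op 0.011715290528221869
```

>>> move_arm --deltas '[{"dp":[0,0,-0.0006],"turn":[0,0,0]},{"dp":[0,0,-0.0006],"turn":[0,0,0]},{"dp":[0,0,-0.0006],"turn":[0,0,0]}]' --hand 0.004 --squeeze 55

```text
time: 13.45
tool_pos: [0.5176, -0.064, 0.026]
tool_rot: [-0.609, 1.571, 0.942]
contact_force: [-0.3, -2.1, 0.2]
opening: 0.0115
```

Run:
```python
from h import *
st()
```

```text
t 13.45 tcp [ 0.5176 -0.064   0.026 ] zyaw 88.81612533902354 x [ 1.e-04  2.e-04 -1.e+00] q [-0.27   0.552  1.754  0.     0.836 -1.82 ] F [-0.27 -2.14  0.21] T [-0.256  0.103 -0.104] op 0.011470222483525014
```

>>> move_arm --deltas '[{"dp":[0,0,-0.0004],"turn":[3,0,0]},{"dp":[0,0,-0.0004],"turn":[6,0,0]},{"dp":[0,0,-0.0004],"turn":[9,0,0]},{"dp":[0,0,-0.0004],"turn":[12,0,0]},{"dp":[0,0,-0.0004],"turn":[15,0,0]}]'

```text
time: 13.95
tool_pos: [0.5177, -0.0639, 0.026]
tool_rot: [-0.088, 1.57, 1.199]
contact_force: [-0.1, 0.3, 1.2]
opening: 0.0113
```

Run:
```python
from h import *
st()
```

```text
t 13.95 tcp [ 0.5177 -0.0639  0.026 ] zyaw 73.74848379343153 x [ 2.e-04  5.e-04 -1.e+00] q [-2.700e-01  5.520e-01  1.754e+00  1.000e-03  8.360e-01 -1.558e+00] F [-0.1   0.25  1.23] T [ 0.097 -0.082  0.259] op 0.011334372394043928
```

>>> move_arm --deltas '[{"dp":[0,0,0],"turn":[3,0,0]},{"dp":[0,0,0],"turn":[6,0,0]},{"dp":[0,0,0],"turn":[9,0,0]},{"dp":[0,0,0],"turn":[12,0,0]},{"dp":[0,0,0],"turn":[15,0,0]}]'

```text
time: 14.45
tool_pos: [0.5177, -0.0637, 0.026]
tool_rot: [0.141, 1.57, 1.167]
contact_force: [-0.0, 0.8, 0.8]
opening: 0.0113
```

```bash
cat > tq.py <<'E'
from h import *
L=[robot.observe() for _ in range(5)]
st();print([round(float(s['torque'][2]),3) for s in L])
E
python3 tq.py
```

```text
t 14.45 tcp [ 0.5177 -0.0637  0.026 ] zyaw 58.744186017915986 x [ 3.e-04  7.e-04 -1.e+00] q [-2.700e-01  5.520e-01  1.754e+00  1.000e-03  8.360e-01 -1.296e+00] F [-0.    0.82  0.81] T [ 0.196 -0.099  0.191] op 0.011337497590946039
[0.191, 0.191, 0.191, 0.191, 0.191]
```

>>> move_arm --deltas '[{"dp":[0,0,0],"turn":[2.5,0,0]},{"dp":[0,0,0],"turn":[5,0,0]}]'

```text
time: 14.65
tool_pos: [0.5177, -0.0637, 0.026]
tool_rot: [0.207, 1.57, 1.145]
contact_force: [0.5, 2.9, -0.4]
opening: 0.0115
```

```bash
cat > tq.py <<'E'
from h import *
L=[]
for _ in range(6):
    L.append(robot.observe()); p,d=robot.read_camera('scene')
a=[round(float(s['torque'][2]),3) for s in L]
st();print(a,np.mean(a))
cv2.imwrite('pics/now.png',p[...,::-1])
E
python3 tq.py
```

```text
t 14.95 tcp [ 0.5177 -0.0638  0.0259] zyaw 53.86418822524112 x [ 4.e-04  1.e-03 -1.e+00] q [-2.700e-01  5.520e-01  1.754e+00  1.000e-03  8.360e-01 -1.211e+00] F [2.52 5.32 1.06] T [ 0.896 -0.317  0.099] op 0.01100225419913484
[0.2, 0.185, 0.2, 0.144, 0.112, 0.128] 0.1615
```

>>> move_arm --deltas '[{"dp":[0,0,0.0005],"turn":[2.5,0,0]},{"dp":[0,0,0.0005],"turn":[5,0,0]}]'

```text
time: 15.15
tool_pos: [0.5177, -0.0637, 0.0259]
tool_rot: [1.219, 1.57, 2.07]
contact_force: [0.4, 3.1, 1.3]
opening: 0.011
```

```bash
python3 tq.py
```

```text
t 15.45 tcp [ 0.5177 -0.0638  0.0259] zyaw 48.865270350844966 x [-2.e-04  5.e-04 -1.e+00] q [-2.700e-01  5.520e-01  1.753e+00  1.000e-03  8.360e-01 -1.123e+00] F [-0.18  5.82  0.96] T [ 0.874 -0.086  0.12 ] op 0.011234281345849863
[0.204, 0.202, 0.154, 0.111, 0.125, 0.154] 0.15833333333333335
```

>>> move_arm --deltas '[{"dp":[0,0,0.0003],"turn":[2,0,0]},{"dp":[0,0,0.0003],"turn":[4,0,0]}]'

```text
time: 15.65
tool_pos: [0.5178, -0.0637, 0.0259]
tool_rot: [1.975, 1.57, 2.757]
contact_force: [-0.3, 3.1, 2.3]
opening: 0.0112
```

```bash
sed -i 's/range(6)/range(2)/' tq.py; python3 tq.py
```

```text
t 15.75 tcp [ 0.5178 -0.0637  0.0259] zyaw 44.83518154077278 x [-4.e-04  3.e-04 -1.e+00] q [-0.269  0.553  1.753  0.     0.837 -1.052] F [-1.31  5.08  2.99] T [0.769 0.07  0.193] op 0.010999051979996394
[0.222, 0.223] 0.2225
```

>>> move_arm --deltas '[{"dp":[0,0,0],"turn":[2,0,0]},{"dp":[0,0,0],"turn":[4,0,0]}]'

```text
time: 15.95
tool_pos: [0.5178, -0.0637, 0.0259]
tool_rot: [1.785, 1.57, 2.497]
contact_force: [-0.4, 4.3, 2.1]
opening: 0.0111
```

```bash
python3 tq.py
```

```text
t 16.05 tcp [ 0.5179 -0.0637  0.0259] zyaw 40.87174479556486 x [-3.e-04  3.e-04 -1.e+00] q [-0.269  0.553  1.753  0.     0.837 -0.983] F [-1.04  4.21  2.9 ] T [0.756 0.123 0.125] op 0.01110289955257865
[0.256, 0.171] 0.21350000000000002
```

>>> move_arm --deltas '[{"dp":[0,0,0],"turn":[2,0,0]},{"dp":[0,0,0],"turn":[4,0,0]}]'

```text
time: 16.25
tool_pos: [0.5179, -0.0637, 0.0259]
tool_rot: [1.671, 1.57, 2.315]
contact_force: [0.6, 4.0, 2.0]
opening: 0.0112
```

```bash
python3 tq.py;python3 - <<'E'
import cv2
cv2.imwrite('pics/n1.png',cv2.resize(cv2.imread('pics/now.png')[255:385,280:410],None,fx=4.5,fy=4.5,interpolation=cv2.INTER_CUBIC))
E
```

```text
t 16.35 tcp [ 0.5179 -0.0637  0.0259] zyaw 36.893057454199734 x [-4.e-04  3.e-04 -1.e+00] q [-0.269  0.553  1.753  0.     0.837 -0.914] F [-0.68  6.05  2.77] T [0.822 0.089 0.126] op 0.011309322402548793
[0.256, 0.233] 0.2445
```

View pics/n1.png

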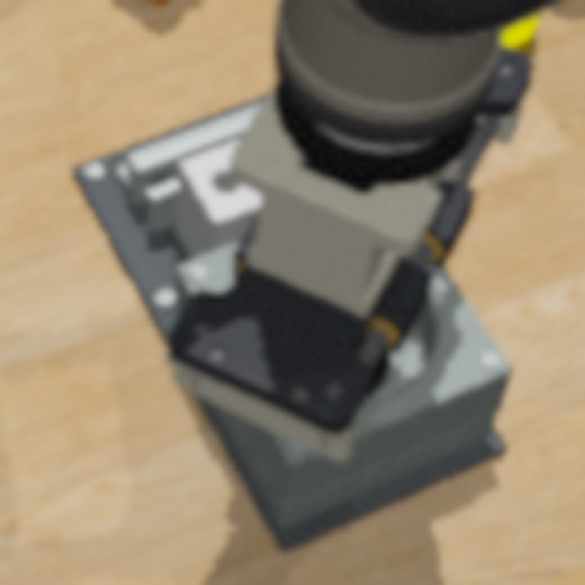

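>>> move_arm --deltas '[{"dp":[0,0,0.0003],"turn":[2,0,0]},{"dp":[0,0,0.0003],"turn":[4,0,0]}]'

```text
time: 16.55
tool_pos: [0.5179, -0.0637, 0.0259]
tool_rot: [2.464, 1.57, 3.038]
contact_force: [-2.0, 3.9, 3.2]
opening: 0.0112
```

```bash
python3 tq.py
```

```text
t 16.65 tcp [ 0.5179 -0.0636  0.0259] zyaw 32.907997102490995 x [-7.e-04  2.e-04 -1.e+00] q [-0.269  0.553  1.752 -0.     0.837 -0.843] F [-2.21  3.5   3.92] T [0.648 0.284 0.188] op 0.011041841337123201
[0.24, 0.221] 0.23049999999999998
```

>>> move_arm --deltas '[{"dp":[0,0,0],"turn":[2,0,0]},{"dp":[0,0,0],"turn":[4,0,0]}]'

```text
time: 16.85
tool_pos: [0.518, -0.0636, 0.0259]
tool_rot: [2.391, 1.57, 2.896]
contact_force: [-2.1, 4.2, 3.4]
opening: 0.0111
```

```bash
python3 tq.py
```

```text
t 16.95 tcp [ 0.518  -0.0636  0.0259] zyaw 28.91419323659432 x [-6.e-04  1.e-04 -1.e+00] q [-0.269  0.553  1.752 -0.     0.837 -0.774] F [-2.05  4.87  4.68] T [0.719 0.349 0.204] op 0.011361009264448916
[0.278, 0.262] 0.27
```

>>> move_arm --deltas '[{"dp":[0,0,0],"turn":[2,0,0]},{"dp":[0,0,0],"turn":[4,0,0]}]'

```text
time: 17.15
tool_pos: [0.518, -0.0636, 0.0259]
tool_rot: [2.408, 1.57, 2.843]
contact_force: [-2.2, 3.7, 3.5]
opening: 0.011
```

```bash
python3 tq.py
```

```text
t 17.25 tcp [ 0.518  -0.0636  0.0259] zyaw 24.91773647980583 x [-4.e-04  2.e-04 -1.e+00] q [-0.269  0.553  1.752  0.     0.837 -0.704] F [-2.85  4.72  4.42] T [0.722 0.445 0.223] op 0.011143486455263857
[0.225, 0.213] 0.219
```

>>> move_arm --deltas '[{"dp":[0,0,0],"turn":[2,0,0]},{"dp":[0,0,0],"turn":[4,0,0]}]'

```text
time: 17.45
tool_pos: [0.5181, -0.0636, 0.0259]
tool_rot: [2.355, 1.57, 2.72]
contact_force: [-2.4, 4.7, 3.9]
opening: 0.0112
```

```bash
python3 tq.py
```

```text
t 17.55 tcp [ 0.5181 -0.0636  0.0259] zyaw 20.916349365481185 x [-4.e-04  2.e-04 -1.e+00] q [-0.269  0.553  1.752  0.     0.837 -0.634] F [-2.39  3.76  4.71] T [0.732 0.366 0.141] op 0.011114015224767126
[0.223, 0.222] 0.2225
```

>>> move_arm --deltas '[{"dp":[0,0,0],"turn":[2,0,0]},{"dp":[0,0,0],"turn":[4,0,0]}]'

```text
time: 17.75
tool_pos: [0.5181, -0.0636, 0.0259]
tool_rot: [2.382, 1.57, 2.677]
contact_force: [-2.4, 4.6, 4.5]
opening: 0.0111
```

```bash
python3 tq.py
```

```text
t 17.85 tcp [ 0.5181 -0.0636  0.0259] zyaw 16.91796378428379 x [-3.e-04  2.e-04 -1.e+00] q [-0.269  0.553  1.752  0.     0.837 -0.564] F [-1.1   5.5   3.87] T [0.723 0.328 0.163] op 0.011180306857002078
[0.238, 0.141] 0.1895
```

>>> move_arm --deltas '[{"dp":[0,0,0],"turn":[2,0,0]},{"dp":[0,0,0],"turn":[4,0,0]}]'

```text
time: 18.05
tool_pos: [0.5181, -0.0636, 0.0259]
tool_rot: [2.327, 1.57, 2.552]
contact_force: [-2.4, 4.7, 3.1]
opening: 0.0112
```

```bash
python3 tq.py;python3 - <<'E'
import cv2
cv2.imwrite('pics/n2.png',cv2.resize(cv2.imread('pics/now.png')[255:385,280:410],None,fx=4.5,fy=4.5,interpolation=cv2.INTER_CUBIC))
E
```

```text
t 18.15 tcp [ 0.5181 -0.0636  0.0259] zyaw 12.9211153687159 x [-3.e-04  2.e-04 -1.e+00] q [-0.269  0.553  1.752  0.     0.837 -0.495] F [-1.75  4.79  4.6 ] T [0.743 0.321 0.168] op 0.010973610734145578
[0.215, 0.26] 0.2375
```

View pics/n2.png

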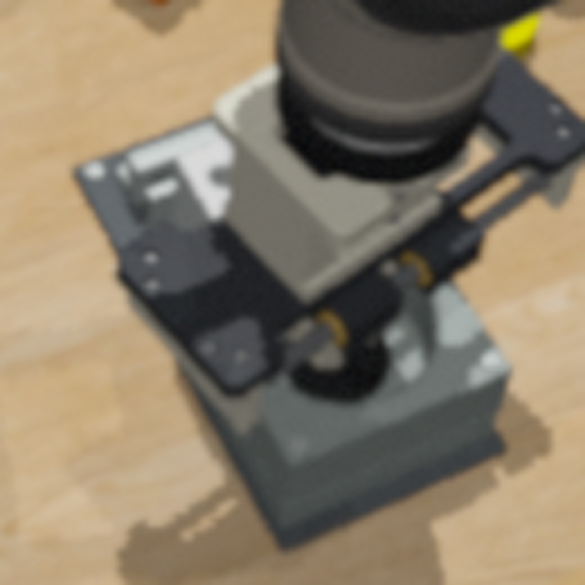

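```bash
python3 - <<'E'
from h import *
f=lambda P,s,o:(np.array(P,float)+.5)/s-.5+np.array(o)
g=lambda P:f(P,4.5,(280,255))
print(cast('scene',g([(187,163),(177,155)]),.062))
print(cast('scene',g([(148,190),(178,180)]),.036))
E
python3 -c "
import cv2
a=cv2.imread('pics/now.png')[275:325,295:345];b=cv2.imread('pics/s3.png')[275:325,295:345]
import numpy as np
cv2.imwrite('pics/n3.png',cv2.resize(np.hstack([b,a]),None,fx=8,fy=8,interpolation=cv2.INTER_CUBIC))"
```

```text
[[0.49453606 0.03434713 0.062     ]
 [0.49237533 0.04010259 0.062     ]]
[[0.48062632 0.04448502 0.036     ]
 [0.49539684 0.04379783 0.036     ]]
```

View pics/n3.png

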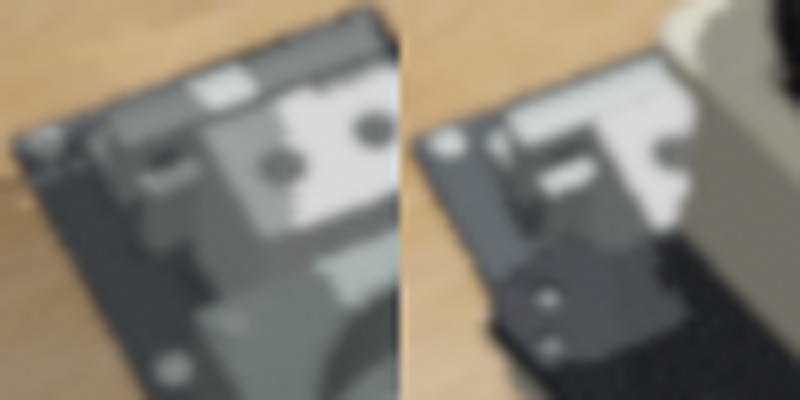

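>>> move_arm --deltas '[{"dp":[0,0,0],"turn":[2,0,0]},{"dp":[0,0,0],"turn":[4,0,0]}]'

```text
time: 18.35
tool_pos: [0.5182, -0.0636, 0.0259]
tool_rot: [2.313, 1.571, 2.469]
contact_force: [-1.2, 4.5, 4.0]
opening: 0.0113
```

```bash
python3 tq.py
```

```text
t 18.45 tcp [ 0.5182 -0.0636  0.0259] zyaw 8.9245375868361 x [-2.e-04  2.e-04 -1.e+00] q [-0.269  0.553  1.752  0.     0.837 -0.425] F [-1.8   4.04  4.23] T [0.748 0.421 0.211] op 0.011085850312455101
[0.265, 0.272] 0.2685
```

>>> move_arm --deltas '[{"dp":[0,0,0],"turn":[2,0,0]},{"dp":[0,0,0],"turn":[4,0,0]}]'

```text
time: 18.65
tool_pos: [0.5182, -0.0636, 0.0259]
tool_rot: [2.214, 1.571, 2.299]
contact_force: [-2.2, 5.3, 3.9]
opening: 0.0112
```

```bash
python3 tq.py
```

```text
t 18.75 tcp [ 0.5182 -0.0636  0.0259] zyaw 4.929166596975617 x [-1.e-04  1.e-04 -1.e+00] q [-0.269  0.553  1.752  0.     0.837 -0.355] F [-2.33  4.17  3.65] T [0.737 0.329 0.218] op 0.011294100283283984
[0.281, 0.339] 0.31000000000000005
```

>>> move_arm --deltas '[{"dp":[0,0,0],"turn":[2,0,0]},{"dp":[0,0,0],"turn":[4,0,0]}]'

```text
time: 18.95
tool_pos: [0.5182, -0.0635, 0.0259]
tool_rot: [2.026, 1.571, 2.042]
contact_force: [-1.2, 4.4, 3.8]
opening: 0.0115
```

```bash
python3 tq.py
```

```text
t 19.05 tcp [ 0.5182 -0.0636  0.0259] zyaw 0.9323818847122337 x [-1.e-04  1.e-04 -1.e+00] q [-0.269  0.553  1.752  0.     0.837 -0.285] F [-2.34  4.02  4.13] T [0.751 0.326 0.234] op 0.011349865274128623
[0.304, 0.233] 0.2685
```

>>> move_arm --deltas '[{"dp":[0,0,0],"turn":[1.5,0,0]},{"dp":[0,0,0],"turn":[3,0,0]}]'

```text
time: 19.25
tool_pos: [0.5183, -0.0636, 0.0259]
tool_rot: [1.944, 1.571, 1.908]
contact_force: [-1.7, 5.1, 3.9]
opening: 0.0111
```

```bash
python3 tq.py
```

```text
t 19.35 tcp [ 0.5183 -0.0636  0.0259] zyaw -2.0515489801419564 x [ 0.e+00  1.e-04 -1.e+00] q [-0.269  0.553  1.752  0.     0.837 -0.233] F [-1.56  5.71  4.15] T [0.744 0.329 0.29 ] op 0.01104916804803134
[0.359, 0.32] 0.3395
```

>>> move_arm --deltas '[{"dp":[0,0,0],"turn":[1.5,0,0]},{"dp":[0,0,0],"turn":[3,0,0]}]'

```text
time: 19.55
tool_pos: [0.5183, -0.0636, 0.0259]
tool_rot: [1.088, 1.571, 0.999]
contact_force: [-0.6, 5.3, 3.1]
opening: 0.0107
```

```bash
python3 tq.py
```

```text
t 19.65 tcp [ 0.5183 -0.0636  0.0259] zyaw -5.053917396319063 x [ 1.e-04  1.e-04 -1.e+00] q [-0.269  0.553  1.752  0.     0.837 -0.181] F [-1.69  5.68  3.35] T [0.715 0.329 0.284] op 0.011403763058504247
[0.347, 0.323] 0.33499999999999996
```

>>> move_arm --deltas '[{"dp":[0,0,0],"turn":[1.2,0,0]},{"dp":[0,0,0],"turn":[2.5,0,0]}]'

```text
time: 19.85
tool_pos: [0.5183, -0.0636, 0.0259]
tool_rot: [0.769, 1.571, 0.637]
contact_force: [-1.3, 5.3, 3.8]
opening: 0.011
```

```bash
sed -i 's/range(2)/range(6)/' tq.py; python3 tq.py
```

```text
t 20.15 tcp [ 0.5183 -0.0636  0.0259] zyaw -7.521876104592854 x [ 1.e-04  1.e-04 -1.e+00] q [-0.269  0.553  1.752  0.     0.837 -0.138] F [-1.56  4.23  3.83] T [0.716 0.297 0.335] op 0.011031231581404524
[0.334, 0.309, 0.348, 0.309, 0.334, 0.271] 0.31750000000000006
```

>>> move_arm --deltas '[{"dp":[0,0,0],"turn":[0,0,0]},{"dp":[0,0,0],"turn":[0,0,0]},{"dp":[0,0,0],"turn":[0,0,0]},{"dp":[0,0,0],"turn":[0,0,0]}]' --hand 0.026

```text
time: 20.55
tool_pos: [0.5184, -0.064, 0.0258]
tool_rot: [-0.458, 1.57, -0.592]
contact_force: [0.5, -0.7, 0.5]
opening: 0.026
```

Run:
```python
from h import *
st()
```

```text
t 20.55 tcp [ 0.5184 -0.064   0.0258] zyaw -7.680937111836763 x [ 3.e-04 -2.e-04 -1.e+00] q [-0.27   0.553  1.752 -0.     0.836 -0.135] F [ 0.46 -0.65  0.5 ] T [-0.1    0.059  0.009] op 0.025980317260881198
```

>>> move_arm --deltas '[{"dp":[-0.01,0,0],"turn":[0,0,0]},{"dp":[-0.025,0,0],"turn":[0,0,0]},{"dp":[-0.045,0,0],"turn":[0,0,0]},{"dp":[-0.07,0,0],"turn":[0,0,0]},{"dp":[-0.1,0,0],"turn":[0,0,0]},{"dp":[-0.14,0,0],"turn":[0,0,0]},{"dp":[-0.16,0,0],"turn":[0,0,0]}]'

```text
time: 21.25
tool_pos: [0.5194, -0.064, 0.19]
tool_rot: [-0.137, 1.565, -0.271]
contact_force: [0.2, -0.6, -0.1]
opening: 0.0258
```

>>> move_arm --deltas '[{"dp":[0,0.03,0],"turn":[0,0,0]},{"dp":[0,0.07,0],"turn":[0,0,0]},{"dp":[0,0.11,0],"turn":[0,0,0]},{"dp":[0,0.15,0],"turn":[0,0,0]},{"dp":[0,0.19,0],"turn":[0,0,0]},{"dp":[0,0.22,0],"turn":[0,0,0]},{"dp":[0,0.22,0],"turn":[0,0,0]}]'

```text
time: 21.95
tool_pos: [0.5477, 0.1578, 0.1866]
tool_rot: [0.98, 1.569, 0.851]
contact_force: [-0.7, 0.1, -0.2]
opening: 0.0259
```

Run:
```python
from h import *
st()
p,d=robot.read_camera('scene');cv2.imwrite('pics/s9.png',p[...,::-1]);a=cv2.resize(p[255:385,280:410,::-1],None,fx=4.5,fy=4.5,interpolation=cv2.INTER_CUBIC)
p,d=robot.read_camera('top');cv2.imwrite('pics/t9.png',p[...,::-1]);b=cv2.resize(p[222:302,355:487,::-1],None,fx=6,fy=6,interpolation=cv2.INTER_CUBIC)
cv2.imwrite('pics/s9c.png',a);cv2.imwrite('pics/t9c.png',b)
```

```text
t 21.95 tcp [0.5477 0.1578 0.1866] zyaw -7.444569887025115 x [ 0.0011  0.0012 -1.    ] q [1.450e-01 4.390e-01 1.429e+00 1.000e-03 1.272e+00 2.750e-01] F [-0.74  0.09 -0.22] T [-0.118  0.08   0.04 ] op 0.02592931185721154
```

View pics/s9c.png

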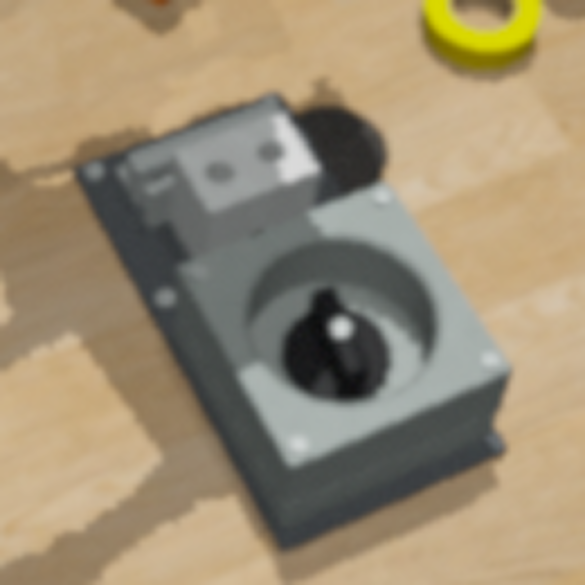

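View pics/t9.png

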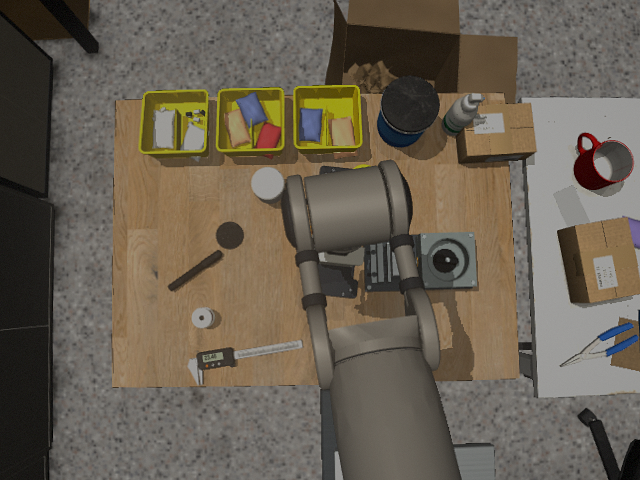

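Run:
```python
from h import *
f=lambda P,s,o:(np.array(P,float)+.5)/s-.5+np.array(o)
B=cast('scene',f([(175,155),(286,115),(322,173),(208,215)],4.5,(280,255)),.062)
print(B.round(4),B.mean(0),[np.linalg.norm(B[i]-B[i-1]).round(4) for i in range(4)])
l=B[1]+B[2]-B[0]-B[3];print(np.degrees(np.arctan2(l[1],l[0])))
robot.hand_in()
```

```text
[[0.4916 0.0405 0.062 ]
 [0.5468 0.0396 0.062 ]
 [0.5466 0.0046 0.062 ]
 [0.4908 0.0057 0.062 ]] [0.51894934 0.0225892  0.062     ] [np.float64(0.0348), np.float64(0.0553), np.float64(0.035), np.float64(0.0557)]
-1.0191888914577278
the job is handed in; nothing more can be done
```

I stood the silver block in the slot and released it. Then I turned the knob about 96° clockwise until the pad clamped the block, let go, backed clear and handed in at about 22 s.

**Clamping force:** About 14 N, estimated from the knob torque. It rose from roughly 0.24 N·m turning freely to 0.33–0.36 N·m. Single readings vary by about 0.03 N·m and drop when the knob stops, so the estimate is good to about 3 N. I have no direct reading of the pad force.

**Block:** The last scene picture shows it upright against the fence plate. It is about 6 mm from where I set it down and turned about 1.4° relative to the fixture, inside the 3.4° limit but measured by hand from pixels.

**Well and bystanders:** Forces on the tool stayed below about 8 N throughout, and I felt no contact with the well walls. Jar, marker and spool look unmoved in the last top view. The arm partly hid the tape there, but the scene view shows it in place.

**What disagreed:**
- The first time I closed on the knob, at TCP height 38 mm, the fingers shut on nothing, because the usable fingertips end higher than the stated TCP. I gripped again at 26 mm and it held at 11–12 mm.
- The two cameras differed by 1–3 mm on the fixture's position, so I used values in between.

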